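# Open the refill jar for an empty seal-peg tube

## Task

The orange-capped tube in the rack has run out of padlock seal pegs: first flip its hinged cap wide open (to about upright or further) and leave it open, keeping the other two tubes shut. Then unscrew the white cap of the refill jar anticlockwise, leaving the jar seated in its square well, until the threads let go, and lift the cap off. Finish while still holding it level over the jar's mouth, its rim about two to four centimetres above the mouth: do not put it down or let go; leave the other things on the desk alone.

Things in the scene. Friction and masses are not known exactly. Their poses are not given: they have to be found in the camera images.
- lid_orange (a joint): hinge of the orange flip cap, rad: 0 shut, grows as the front lip swings up and back away from the lip's side, stop at 1.9. Stiff (0.02 N m of friction): it stays where it is left; it does not latch.
- lip_orange (a point): Centre of the orange cap's lip: a block sticking out 16 mm from the round cap (30 mm across, 8 high), 10 mm wide, 9 high, flat parallel sides: pinch it by them. -x points out along the lip, y across its width (parallel to the hinge line), z up when shut; axes swing with the cap. 42 mm from the hinge line and level with it when shut. In front of the tube the space under the lip is free for 70 mm.
- hinge_orange (a point): Centre of the orange cap's hinge line, at the back of the tube, 42 mm behind the lip's centre. Axes stay fixed: y along the hinge line, -x towards the lip of the shut cap, z up. The clear tube is empty, 25 mm across, fixed in the rack.
- lid_blue (a joint): hinge of the blue flip cap on a full tube, as lid_orange; starts about shut and must stay so
- lid_grey (a joint): hinge of the grey flip cap on a full tube, as lid_orange; starts about shut and must stay so
- lip_blue (a point): centre of the blue cap's lip, same shape as the orange one
- lip_grey (a point): centre of the grey cap's lip, same shape as the orange one
- cap_center (a point): Centre of the jar's white ribbed round screw cap (orange disc on top): 62 mm across, 22 high, 45 g; z up its axis. It lets go after 50 to 55 degrees (0.9 rad) anticlockwise seen from above, rising about 2.5 mm on the way; a stop blocks it at about 95 degrees (1.65 rad).
- cap_rim (a point): centre of the cap's lower rim, 11 mm under cap_center
- jar_mouth (a point): Centre of the top of the jar's neck, 106 mm above the jar's underside; z up. The screwed-on cap's rim lies 17 mm below it, the jar's shoulder 36 mm below it. The neck is 40 mm across.
- mug: green mug, a bystander, 80 mm across, 102 high; origin at its underside
- stapler: black stapler, a bystander, 151 x 46 x 60 mm; origin at its underside
- padlock_brass: brass-coloured padlock lying flat, a bystander, 72 x 45 x 21 mm; origin at its underside
- padlock_green: green padlock lying flat, a bystander, 72 x 45 x 21 mm; origin at its underside
- tape_measure: yellow and black tape measure, a bystander, 34 x 83 x 67 mm; origin at its underside
- rack: Grey rack fixed to the desk, 210 x 50 mm, 52 mm high, origin at its underside; holds three tubes 70 mm apart along its y, lips towards its -x. The order of the tubes varies.
- cap: The same screw cap, origin at its lower rim. Three lugs inside run under three short sloping ridges on the neck. A sprung seal in the mouth pushes up on it with about 10 N, which makes it tight (roughly 0.2 to 0.5 N m) and pops it up about 1 mm when it lets go. Pulled up before that, it lifts the jar.
- jar: Clear square jar, 67 mm wide, 70 mm high to the shoulder, about 0.45 kg, orange pegs inside; origin at its underside. It stands loose in the well.
- well: Fixed grey square well, 82 mm wide, 42 high, floor 6 thick, on a 120 mm square plate; origin at its underside. It keeps the jar from turning, not from being lifted.
Things that resemble listed ones, but are neither listed nor needed, are in the scene too. What is shaped like the cap but purple or red is not meant.

How it is judged:
On the way, in this order (a step that is already met when the one before it is completed fails the run):
1. the orange flip cap is wide open (1.25 rad or more) while the jar's cap is still screwed on (value of joint lid_orange above 1.25 rad and z of cap_rim in the frame of jar_mouth below -0.01 m and angle between the x axis of cap_center and the x axis of jar_mouth, either way round below 0.6 rad), for 0.2 s.
2. the jar's cap has been turned out of its threads (0.75 rad or more) with the jar seated in the well (angle between the x axis of cap_center and the x axis of jar_mouth, either way round above 0.75 rad and z of cap_rim in the frame of jar_mouth below -0.004 m and height (world z) of jar_mouth below 0.122 m), for 0.05 s.
At the end, for the whole second after the job is handed in: Orange flip cap open 1.25 rad or more, blue and grey shut (under 0.3 rad), jar seated upright in its well; the gripper holds the screw cap still and level (0.2 rad), rim 6 to 60 mm above the mouth and within 20 mm of its axis, clear of the jar (value of joint lid_orange above 1.25 rad and value of joint each of lid_blue, lid_grey below 0.3 rad and z of cap_rim in the frame of jar_mouth between 0.006 and 0.06 m and horizontal distance between cap_rim and jar_mouth below 0.02 m and angle between cap_center's own z axis and vertical below 0.2 rad and contact force between cap and the fingers above 1 N and contact force between cap and jar below 0.1 N and linear speed of cap below 0.02 m/s and height (world z) of jar_mouth below 0.118 m and angle between jar_mouth's own z axis and vertical below 0.08 rad); the arm keeps its last pose, push and grip.
It fails at once if the jar is lifted more than 12 mm or tipped (height (world z) of jar_mouth above 0.125 m or angle between jar_mouth's own z axis and vertical above 0.2 rad).
It fails at once if another tube is opened (value of joint any of lid_blue, lid_grey above 0.4 rad).
It fails at once if a bystander is pushed more than 30 mm (distance of any of mug, stapler, padlock_brass, padlock_green, tape_measure from where it was at the start of the episode above 0.03 m).
It also fails if it takes over 54 s, if anything falls off the work surface, if the arm or the gripper's body presses on something with over 40 N, if the wrist force passes 120 N, or if a joint passes its speed limit or range.

## Robot

A 6-joint arm with a two-finger parallel gripper is mounted at the origin on the work surface; the furniture and walls round the work are solid. World frame = base frame: x ahead of the robot, y to its left, z up, the work surface at z = 0. Lengths are in m, angles in rad, forces in N, time in s.
With the tool pointing down it reaches from about 0.275 to 0.725 m from the base axis. Payload 15.9 kg.
Tool frame: the origin (TCP) lies midway between the tips of the shut fingers; the grasp point (between the pads) lies 19 mm behind it; x points along the fingers, z is the direction in which the jaws open and shut, and the axes are right-handed (so a half turn about x gives the same grasp; the last joint's range is limited). The gripper opens to 85 mm and grips with 20 to 120 N. Pads are 22 mm wide; open, the fingers measure 114 mm over their backs; the gripper's body (76 mm by 85 mm) begins 54 mm behind the grasp point. The pads swing forward as they close: fully open they stand 13 mm farther back than shut.
Start: joints at [1.126, 0.213, -0.034, 1.323, 0, 1.571], TCP at [0.215, 0.451, 0.231] pointing down, gripper open.
Joint ranges: [-2.98, 2.98], [-0.74, 1.72], [-1.14, 1.35], [-2.1, 2.04], [-1.57, 1.44], [-3.14, 3.14]. Speed limits (rad/s): [1.89, 1.89, 2.39, 2.57, 3.14, 3.14].

## Interface

Orientations are given as a unit quaternion [x, y, z, w].
In Python, from plant import r gives the robot as it stands. The module is installed in compiled form; this text tells all that it offers.
- The arm moves only by the tool play_rows, never from a script. Its arguments are lists of equal length, an entry for each row: "delta_pos": the shift along the tool's x, y, z in mm, a list of three; "rotation": the turn, a rotation vector about the tool's x, y, z in degrees, a list of three; "fingers": the finger opening in mm, from 0 to 85.4. A call has 1 to 12 rows; each row is the pose to reach, as a shift and turn from the pose measured when the call began, along the tool's axes at that moment; what a row does not reach only later rows make up. A row lasts 1/8 s, in which the tool goes at most 62.5 mm and 10.7 degrees, less where a joint would pass 70% of its speed; a pose out of reach is approached as far as the arm can. A call with a gripper value outside its range is refused whole. The fingers move at their own pace and stop on an object; "squeeze" is the grip in N (left out, the last holds). Time passes only in rows, so rows that repeat a pose let the fingers close. It gives the time, the measured TCP pose, the force and the opening at its end, in the units of the state.
- r.get_state(): the state, without advancing time (a new reading comes with each control period).
- r.get_image(name): name is "scene" or "side" or "wrist"; returns the picture (420x560x3 uint8, red, green, blue); there is no depth.
- r.camera_info(name): a dict with "fx", "fy", "cx", "cy" (pixels), "world_to_cam" (4x4, takes a point from world to camera coordinates); the wrist camera has in their place "mount" (4x4, takes a point from camera to tool coordinates, whose origin is the TCP and whose axes are the tool frame's). Camera axes: x right, y up, looking along -z (the intrinsics and any distortion apply to the point x, -y, -z); pixel columns grow to the right and rows downward; lengths in m; the calibration is good to about 2 mm. The wrist camera is an equidistant fisheye: a pixel r from the principal point sees the ray r / f radians off the axis. A picture is of the moment at which its call begins: read the wrist's pose just before it. camera_info takes no time and is no camera call.
- r.finish_job(): hands the job in, once; it reports no verdict.
The state is a dict: "t": time; "qpos": joint angles; "qvel": joint speeds; "joint_torque": joint torques, N m; "position": TCP position; "orientation": TCP orientation; "contact_force": force on the tool from outside, world axes, zero at the start; "moment": the same for the moment, N m; "width": opening from 0.0 (shut) to 1.0 (fully open).
Only numpy, scipy, OpenCV 4.12 (cv2) and the standard library are available. Lean on these libraries where they do the work, as an engineer would, in place of code of your own. Each camera call takes 0.05 s, during which the arm holds its last target.

## Working session

There is one attempt and no reset: what is moved stays moved. The work goes in short steps, Python scripts to look and compute and a tool call to move; the robot and the scene stay as the last step left them, time stands still between calls to the robot, and variables do not carry over. Pictures are saved under pics/ and viewed, and the job is handed in when it is done.

Besides the shell and the picture viewer there is one more tool, called after ">>>" as a command line: name --argument value ..., lists and objects as JSON in quotes. play_rows: Moves the arm, as the interface text tells. Its arguments: {"type":"object","properties":{"delta_pos":{"type":"array"},"rotation":{"type":"array"},"fingers":{"type":"array"},"squeeze":{"type":"number"}},"required":["delta_pos","rotation","fingers"]}

```bash
mkdir -p pics; cat > h.py <<'E'
import numpy as np, cv2
from plant import r
from scipy.spatial.transform import Rotation as R
def snap(n,f):
    im=r.get_image(n); cv2.imwrite('pics/'+f,im[:,:,::-1]); return im
def ray(n,u,v):
    c=r.camera_info(n)
    d=np.array([(u-c['cx'])/c['fx'],-(v-c['cy'])/c['fy'],-1.])
    M=np.linalg.inv(np.array(c['world_to_cam'])); return M[:3,3],M[:3,:3]@d
def onz(n,u,v,z):
    o,d=ray(n,u,v); return o+d*(z-o[2])/d[2]
def tri(a,b):
    o1,d1=ray(*a);o2,d2=ray(*b);d1/=np.linalg.norm(d1);d2/=np.linalg.norm(d2)
    s=np.linalg.lstsq(np.c_[d1,-d2],o2-o1,rcond=None)[0]
    p,q=o1+s[0]*d1,o2+s[1]*d2; return (p+q)/2,np.linalg.norm(p-q)
def proj(n,p):
    c=r.camera_info(n); q=np.array(c['world_to_cam'])@np.r_[p,1]
    return c['cx']+c['fx']*q[0]/-q[2], c['cy']-c['fy']*q[1]/-q[2]
E
python3 - <<'E'
from h import *
s=r.get_state()
for k in s: print(k,np.round(s[k],3))
for n in('scene','side','wrist'):
    snap(n,n+'0.png'); c=r.camera_info(n); print(n,{k:np.round(v,3).tolist() for k,v in c.items()})
E
```

```text
t 0.0
qpos [ 1.126  0.213 -0.035  1.323 -0.     1.571]
qvel [ 0.     0.     0.001  0.001 -0.     0.001]
joint_torque [ 2.0000e-03 -6.8616e+01  4.8712e+01  1.8000e-02  0.0000e+00  0.0000e+00]
position [0.215 0.451 0.231]
orientation [-0.378  0.598  0.377  0.598]
contact_force [-0.175 -0.255 -0.447]
moment [ 0.011  0.007 -0.006]
width 1.0
scene {'fx': 485.178, 'fy': 485.178, 'cx': 284.651, 'cy': 211.858, 'world_to_cam': [[0.479, -0.878, 0.007, -0.301], [0.606, 0.337, 0.72, -0.359], [-0.634, -0.341, 0.694, -0.972], [0.0, 0.0, 0.0, 1.0]]}
side {'fx': 507.438, 'fy': 507.438, 'cx': 276.7, 'cy': 212.205, 'world_to_cam': [[-0.988, -0.152, 0.0, 0.507], [0.058, -0.378, 0.924, -0.144], [-0.141, 0.913, 0.383, -1.131], [0.0, 0.0, 0.0, 1.0]]}
wrist {'fx': 325.192, 'fy': 325.192, 'cx': 276.314, 'cy': 211.026, 'mount': [[-0.001, 0.305, -0.952, -0.143], [0.001, 0.952, 0.305, 0.078], [1.0, -0.0, -0.001, -0.0], [0.0, 0.0, 0.0, 1.0]]}
```

View pics/scene0.png

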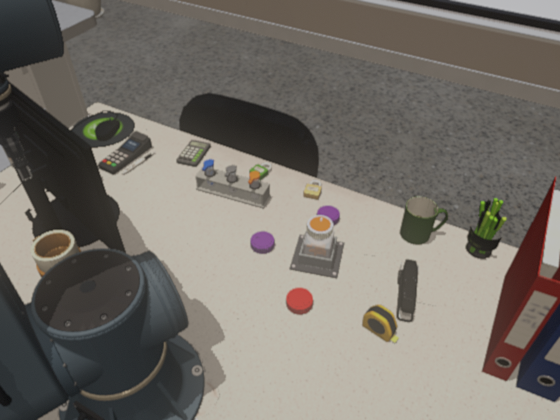

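View pics/side0.png

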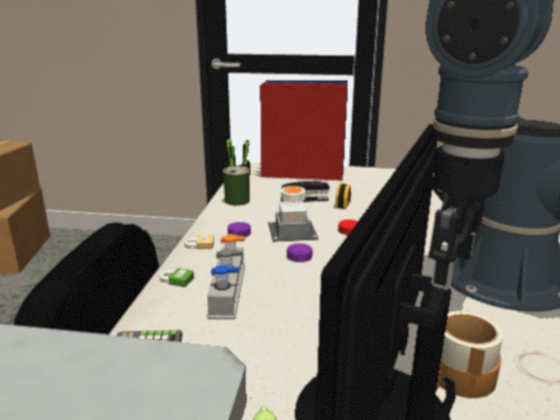

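View pics/wrist0.png

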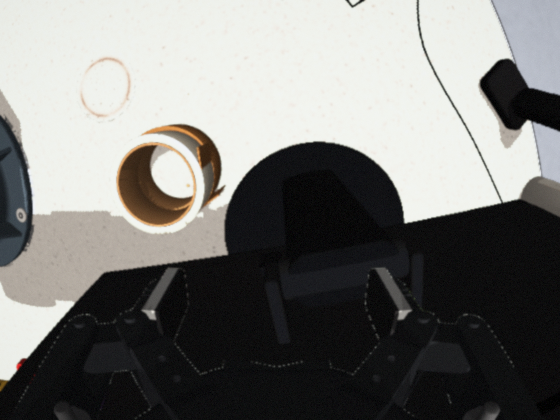

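The scene view shows the rack at about (233,185) with blue, grey and orange caps. The jar with its white cap and orange disc is at (320,228). Lookalikes are a purple cap at (262,242), another purple at (328,215) and a red one at (299,300). A monitor panel stands near the arm. Next come close crops.

```bash
python3 - <<'E'
import cv2,numpy as np
a=cv2.imread('pics/scene0.png');b=cv2.imread('pics/side0.png')
c1=cv2.resize(a[145:285,185:365],None,fx=4.4,fy=4.2,interpolation=cv2.INTER_CUBIC)
c2=cv2.resize(b[170:320,180:380],(800,600),interpolation=cv2.INTER_CUBIC)
cv2.imwrite('pics/c1.png',c1);cv2.imwrite('pics/c2.png',c2)
E
```

```text
(no output)
```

View pics/c1.png

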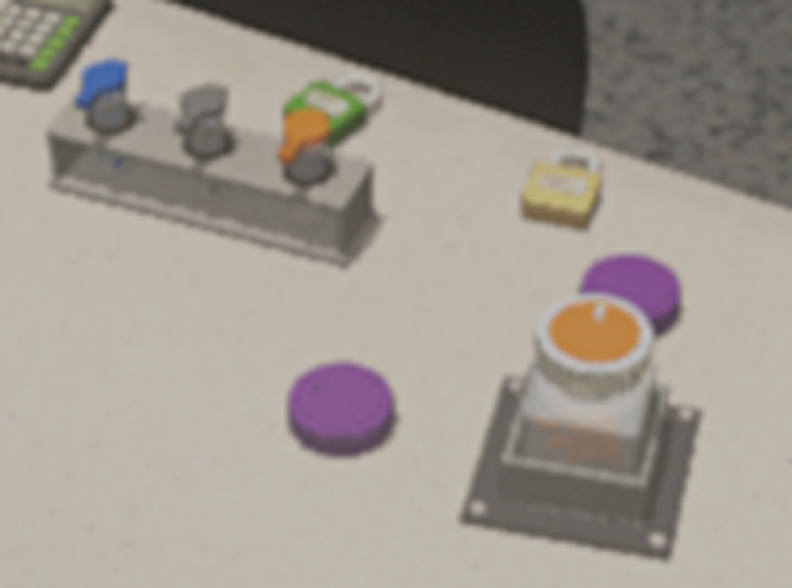

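View pics/c2.png

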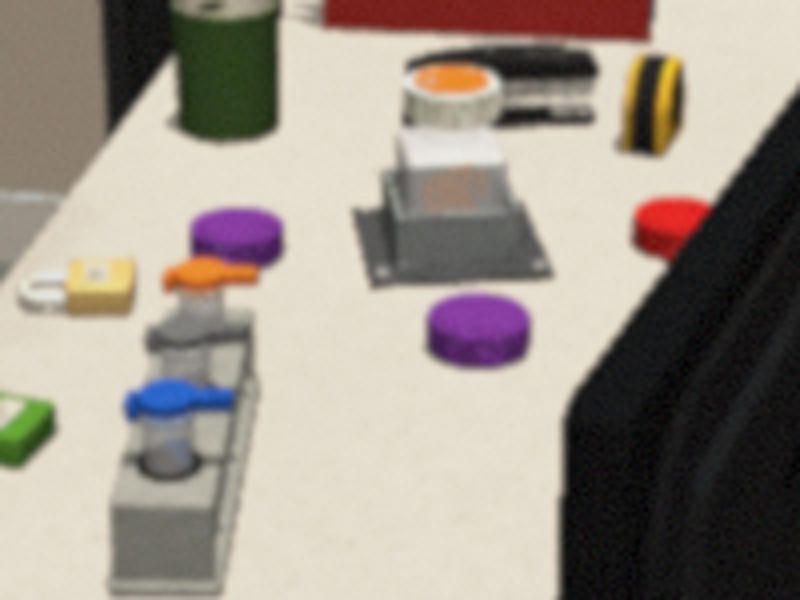

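The crops confirm it. The orange flip cap is the rack's near-right one, with its lip pointing towards the robot, and the white cap with the orange disc is on the jar. Next I triangulate.

```bash
python3 - <<'E'
from h import *
def blobs(f,lo,hi,amin=15):
    im=cv2.imread('pics/'+f);hsv=cv2.cvtColor(im,cv2.COLOR_BGR2HSV)
    m=cv2.inRange(hsv,lo,hi);n,l,st,c=cv2.connectedComponentsWithStats(m)
    out=[]
    for i in range(1,n):
        if st[i,4]>=amin:
            print(f,i,st[i],np.round(c[i],1));out.append((l==i,c[i]))
for f in('scene0.png','side0.png'):
    print('orange');blobs(f,(6,150,120),(16,255,255)); print('blue');blobs(f,(105,120,60),(125,255,255))
    print('purple');blobs(f,(130,90,50),(160,255,255))
E
```

```text
orange
scene0.png 2 [249 172  11  11  67] [253.5 176.1]
scene0.png 3 [311 218  19  12 166] [319.7 224. ]
blue
scene0.png 1 [203 160  10  10  53] [207.7 163.7]
purple
scene0.png 1 [318 206  21  15 188] [329.2 212. ]
scene0.png 2 [251 232  23  16 283] [262. 240.]
orange
side0.png 1 [286 186  15   7  68] [293.5 189.1]
side0.png 3 [221 235  23   7 115] [231.5 238.2]
side0.png 7 [476 359  24  23 139] [487.5 373.8]
blue
side0.png 2 [212 265  26   9 165] [223.6 269.3]
purple
side0.png 11 [228 223  22  13 234] [239.2 228.5]
side0.png 12 [288 244  24  17 357] [299.2 252.1]
```

```bash
python3 - <<'E'
from h import *
p=lambda n,v:print(n,np.round(v[0],3),round(v[1],4))
p('disc',tri(('scene',319.7,224),('side',293.5,189.1)))
p('orange',tri(('scene',253.5,176.1),('side',231.5,238.2)))
p('blue',tri(('scene',207.7,163.7),('side',223.6,269.3)))
# side crop: /4 + (180,170)
S=lambda x,y:('side',180+x/4,170+y/4); C=lambda x,y:('scene',185+x/4.4,145+y/4.2)
p('orange lip tip',tri(C(286,157),S(257,275)))
p('orange round',tri(C(308,127),S(193,275)))
p('blue lip tip',tri(C(82,100),S(232,400)))
p('blue round',tri(C(107,75),S(163,398)))
print('well plate corners z0',[np.round(onz(*C(*q),0.004)[:2],3) for q in((505,380),(697,412),(668,555),(463,520))])
print('rack foot', [np.round(onz(*C(*q),0.)[:2],3) for q in((50,187),(347,265))])
print('rack top', [np.round(onz(*C(*q),0.052)[:2],3) for q in((50,133),(350,200),(372,165))])
for n,u,v in(('purp1',329.2,212),('purp2',262,240)): print(n,np.round(onz('scene',u,v,0.015),3))
print('red',onz('scene',299,300,.015),'mug',onz('scene',419,222,.05),'brass',onz('scene',313,190,.01),'green',onz('scene',260,171,.01))
# monitor
print('mon side top edges', )
for z in (.0,.2,.4): print(z,onz('side',437,130,z),onz('side',325,265,z))
c=r.camera_info('side');print(np.linalg.inv(c['world_to_cam'])[:3,3])
c=r.camera_info('scene');print(np.linalg.inv(c['world_to_cam'])[:3,3])
E
```

```text
disc [ 0.495 -0.166  0.12 ] 0.001
orange [0.6   0.082 0.09 ] 0.0002
blue [0.583 0.221 0.091] 0.0007
orange lip tip [0.573 0.077 0.089] 0.0011
orange round [0.607 0.082 0.088] 0.0004
blue lip tip [0.557 0.217 0.091] 0.0041
blue round [0.589 0.22  0.09 ] 0.0013
well plate corners z0 [array([ 0.537, -0.095]), array([ 0.568, -0.206]), array([ 0.457, -0.237]), array([ 0.426, -0.126])]
rack foot [array([0.558, 0.255]), array([0.585, 0.043])]
rack top [array([0.558, 0.247]), array([0.593, 0.044]), array([0.63 , 0.049])]
purp1 [ 0.645 -0.129  0.015]
purp2 [ 0.467 -0.021  0.015]
red [ 0.34603444 -0.19136053  0.015     ] mug [ 0.68970109 -0.36089592  0.05      ] brass [ 0.71069812 -0.04791298  0.01      ] green [0.7108569  0.12992307 0.01      ]
mon side top edges
0.0 [-0.0430939  -1.42814782  0.        ] [0.39849678 0.00598094 0.        ]
0.2 [ 0.09625161 -0.5495574   0.2       ] [0.38161021 0.3771854  0.2       ]
0.4 [0.23559711 0.32903303 0.4       ] [0.36472364 0.74838986 0.4       ]
[0.35076681 1.05519204 0.56530092]
[-0.25498592 -0.47492724  0.93496394]
```

```bash
python3 - <<'E'
import cv2,numpy as np
from h import *
a=cv2.imread('pics/scene0.png');b=cv2.imread('pics/side0.png')
f=lambda x:np.clip((x/255.)**.5*255,0,255).astype(np.uint8)
c=np.hstack([cv2.resize(f(a[0:300,0:200]),(400,600)),cv2.resize(f(b[100:400,290:490]),(400,600))])
cv2.imwrite('pics/c3.png',c)
s=r.get_state();print(np.round(R.from_quat(s['orientation']).as_matrix(),2))
E
```

```text
[[-0.   -0.9   0.43]
 [-0.    0.43  0.9 ]
 [-1.    0.   -0.  ]]
```

View pics/c3.png

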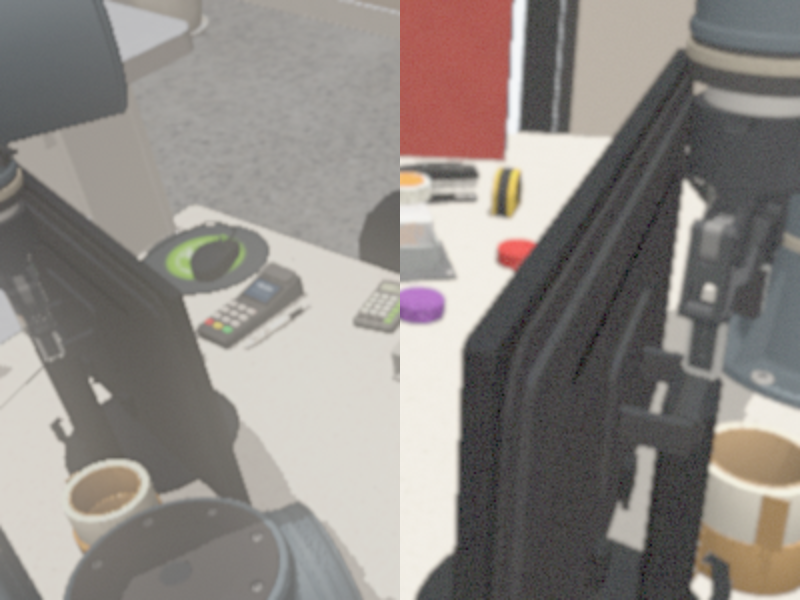

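```bash
python3 - <<'E'
from h import *
print(tri(('scene',90,146),('side',432,126)),tri(('scene',90,146),('side',324,275)))
print(tri(('scene',5,88),('side',324,275)))
print(onz('scene',120,250,0.05))
E
```

```text
(array([0.22764222, 0.20891601, 0.38038904]), np.float64(0.0055648768226839685)) (array([0.38099294, 0.42195147, 0.20844358]), np.float64(0.001408870977759193))
(array([0.36405177, 0.63740231, 0.32527263]), np.float64(0.014745994390493894))
[0.24394012 0.24552172 0.05      ]
```

```bash
cat >> h.py <<'E'
def pose(yaw,pitch):
    "tool x pitched `pitch` deg below horizontal at heading yaw(deg); tool y upward-ish, z to complete"
    y,p=np.radians([yaw,pitch])
    x=np.array([np.cos(p)*np.cos(y),np.cos(p)*np.sin(y),-np.sin(p)])
    zz=np.array([-np.sin(y),np.cos(y),0]) # left
    yy=np.cross(zz,x); return np.c_[x,yy,zz]
def cmd(p,Rt,s=None):
    s=s or r.get_state(); R0=R.from_quat(s['orientation']).as_matrix()
    d=R0.T@(np.array(p)-s['position'])*1000
    rv=R.from_matrix(R0.T@Rt).as_rotvec(degrees=True)
    return np.round(d,1).tolist(),np.round(rv,1).tolist()
E
python3 - <<'E'
from h import *
print(np.round(pose(64.4,90),2)); print(cmd([.42,.06,.42],pose(7.5,90)))
E
```

```text
[[ 0.   -0.43 -0.9 ]
 [ 0.   -0.9   0.43]
 [-1.   -0.    0.  ]]
([-188.9, -353.3, -265.0], [-33.0, -0.0, -0.0])
```

>>> play_rows --delta_pos '[[-60,0,0],[-120,0,0],[-180,0,0],[-210,0,0],[-210,-60,-50],[-210,-120,-100],[-210,-180,-150],[-210,-240,-200],[-200,-300,-240],[-190,-353,-265],[-190,-353,-265],[-190,-353,-265]]' --rotation '[[0,0,0],[0,0,0],[0,0,0],[0,0,0],[-6,0,0],[-12,0,0],[-18,0,0],[-24,0,0],[-30,0,0],[-33,0,0],[-33,0,0],[-33,0,0]]' --fingers '[85,85,85,85,85,85,85,85,85,85,85,85]'

```text
t: 1.65
position: [0.4209, 0.057, 0.42]
orientation: [-0.53, 0.468, 0.531, 0.467]
contact_force: [0.8, 0.7, -0.5]
width: 0.996
```

```bash
python3 - <<'E'
from h import *
s=r.get_state();print(s['t'],np.round(s['position'],3),np.round(s['qpos'],2),s['contact_force'])
print(cmd([.46,.062,.20],pose(7.5,35)))
E
```

```text
1.65 [0.421 0.057 0.42 ] [ 0.14  0.12  0.33  1.79 -0.    0.01] [ 0.75904421  0.70764512 -0.47901747]
([219.9, -40.0, 0.3], [-0.2, -0.2, -55.1])
```

>>> play_rows --delta_pos '[[50,-10,0],[100,-20,0],[150,-30,0],[200,-40,0],[230,-40,0],[230,-40,0],[230,-40,0]]' --rotation '[[0,0,-9],[0,0,-18],[0,0,-27],[0,0,-36],[0,0,-45],[0,0,-55],[0,0,-55]]' --fingers '[40,40,40,40,40,40,40]'

```text
t: 2.52
position: [0.4622, 0.0628, 0.1953]
orientation: [0.667, -0.236, -0.318, -0.631]
contact_force: [1.2, 0.6, -0.1]
width: 0.471
```

```bash
cat >> h.py <<'E'
def wray(s,u,v):
    c=r.camera_info('wrist'); M=np.array(c['mount'])
    x=(u-c['cx'])/c['fx'];y=(v-c['cy'])/c['fy'];t=np.hypot(x,y); k=np.sinc(t/np.pi)/np.cos(t) if t>0 else 1
    d=np.array([np.sin(t)*x/t,-np.sin(t)*y/t,-np.cos(t)]) if t>0 else np.array([0,0,-1.])
    Rt=R.from_quat(s['orientation']).as_matrix()
    return Rt@M[:3,3]+s['position'], Rt@(M[:3,:3]@d)
def wonz(s,u,v,z):
    o,d=wray(s,u,v); return o+d*(z-o[2])/d[2]
E
python3 - <<'E'
from h import *
s=r.get_state();print(s['t'],np.round(s['position'],3),np.round(s['qpos'],2),np.round(s['orientation'],4).tolist())
snap('wrist','w1.png'); snap('side','s1.png')
E
```

```text
2.525 [0.462 0.063 0.195] [ 0.14 -0.46 -1.03  0.24 -0.01  0.01] [0.667, -0.2356, -0.3182, -0.6312]
```

View pics/w1.png

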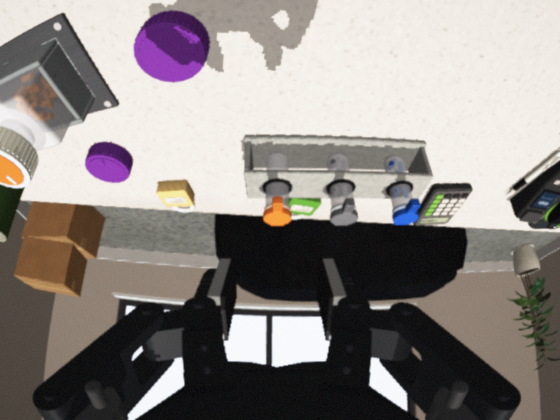

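View pics/s1.png

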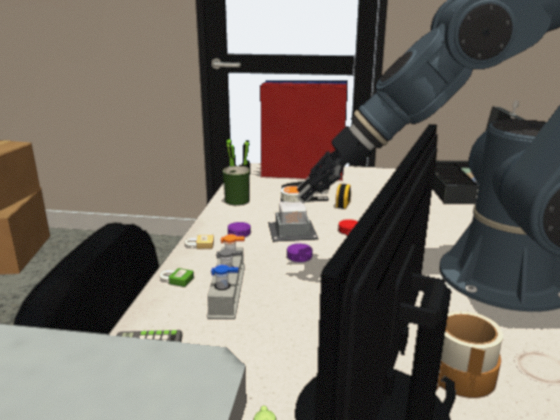

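```bash
python3 - <<'E'
from h import *
a=cv2.imread('pics/w1.png'); cv2.imwrite('pics/w1c.png',cv2.resize(a[130:250,230:430],(800,480),interpolation=cv2.INTER_CUBIC))
s=r.get_state()
x=R.from_quat(s['orientation']).as_matrix()[:,0];print(np.degrees(np.arcsin(-x[2])),np.degrees(np.arctan2(x[1],x[0])))
lip=np.array([.578,.078,.088]);Rt=pose(7.5,32)
print(cmd(lip-.07*Rt[:,0],Rt))
E
```

```text
46.83360650266131 7.23179869902864
([89.4, -2.1, 0.4], [-0.1, -0.2, -14.8])
```

View pics/w1c.png

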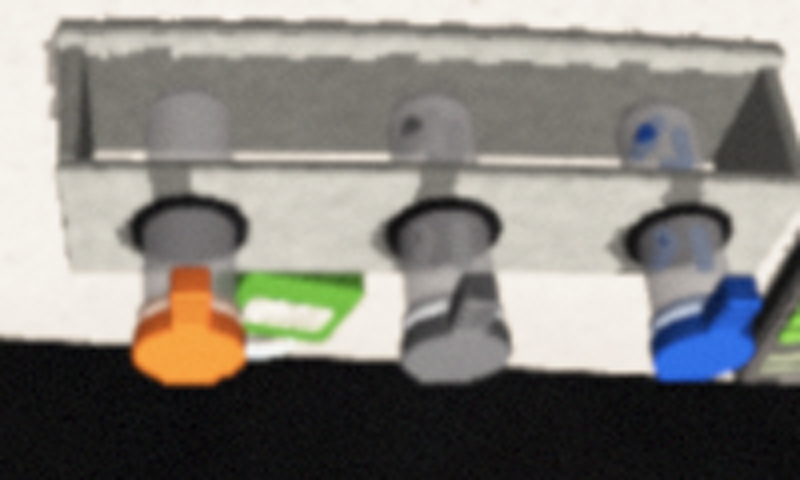

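The wrist view is upside down, with the robot's side at the top. The orange cap is at crop (190,340), with its lip at (192,290), which is pixel (278,202). I move to 70 mm short of it and measure again.

>>> play_rows --delta_pos '[[20,0,0],[50,0,0],[80,0,0],[89,-2,0],[89,-2,0]]' --rotation '[[0,0,-7],[0,0,-14],[0,0,-14.8],[0,0,-14.8],[0,0,-14.8]]' --fingers '[40,40,40,40,40]'

```text
t: 3.25
position: [0.5632, 0.0769, 0.1665]
orientation: [0.685, -0.177, -0.262, -0.656]
contact_force: [0.1, -1.5, -1.1]
width: 0.467
```

```bash
python3 - <<'E'
from h import *
s=r.get_state();print(s['t'],np.round(s['position'],4),np.round(s['qpos'],2),np.round(s['orientation'],4).tolist())
x=R.from_quat(s['orientation']).as_matrix()[:,0];print(np.degrees(np.arcsin(-x[2])),np.degrees(np.arctan2(x[1],x[0])))
a=snap('wrist','w2.png')[:,:,::-1]; b=snap('scene','s2.png'); snap('side','sd2.png')
cv2.imwrite('pics/w2c.png',cv2.resize(a[90:290,180:380],(600,600),interpolation=cv2.INTER_CUBIC))
E
```

```text
3.25 [0.5632 0.0769 0.1665] [ 0.14 -0.15 -1.13 -0.34 -0.01  0.01] [0.685, -0.1773, -0.2624, -0.6562]
36.30787425240791 7.2388929965023765
```

View pics/w2c.png

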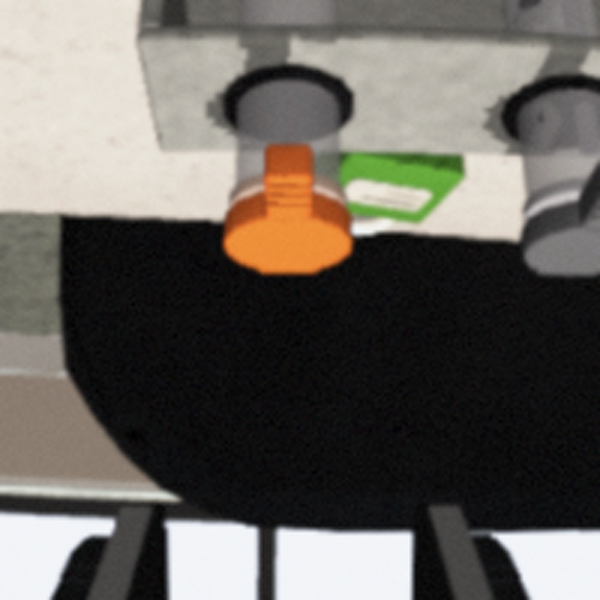

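The arm hit joint 3's limit, so a low pitch isn't reachable there. I fit a simple planar arm model from the states logged so far to find which pitches are feasible.

```bash
cat > kin.py <<'E'
import numpy as np
from scipy.optimize import least_squares,fsolve
D=[([.213,-.0345,1.323],.4996,.231),([.12,.33,1.79],.4248,.42),([-.46,-1.03,.24],.4664,.1953),([-.15,-1.13,-.34],.5684,.1665)]
def fk(P,q):
    r0,z0,L1,L2,L3,e=P; a=q[0];f=q[0]-q[1];t=f+q[2]
    return np.array([r0+L1*np.sin(a)+L2*np.cos(f)+e*np.sin(f)+L3*np.cos(t), z0+L1*np.cos(a)-L2*np.sin(f)+e*np.cos(f)-L3*np.sin(t)])
sol=least_squares(lambda P:np.r_[np.concatenate([fk(P,q)-[r,z] for q,r,z in D]),.01*(P-[0,.4,.4,.4,.3,0])],[0,.4,.4,.4,.3,0.])
P=sol.x
def ik(r,z,pit,g=(0,-.5,.5)):
    q=fsolve(lambda q:np.r_[fk(P,q)-[r,z],q[0]-q[1]+q[2]-np.radians(pit)],g,full_output=1)
    return q[0],q[2]
E
python3 - <<'E'
from kin import *
print(np.round(P,3)); print(np.round(sol.fun[:8],3))
for z in(.08,.09,.13):
  for r in(.56,.585,.60,.62):
    for p in(30,45,60,75,90): 
        q,ok=ik(r,z,p); print(z,r,p,np.round(q,2),ok, end=' | ')
    print()
E
```

```text
[-0.006  0.255  0.492  0.398  0.467  0.062]
[-0.  0.  0. -0. -0. -0.  0.  0.]
0.08 0.56 30 [ 0.36 -1.39 -1.23] 1 | 0.08 0.56 45 [ 0.03 -1.11 -0.36] 1 | 0.08 0.56 60 [ 0.05 -0.81  0.19] 1 | 0.08 0.56 75 [ 0.2  -0.49  0.62] 1 | 0.08 0.56 90 [ 0.41 -0.15  1.01] 1 | 
0.08 0.585 30 [ 0.36 -1.33 -1.17] 1 | 0.08 0.585 45 [ 0.08 -1.06 -0.35] 1 | 0.08 0.585 60 [ 0.1  -0.76  0.19] 1 | 0.08 0.585 75 [ 0.25 -0.43  0.63] 1 | 0.08 0.585 90 [ 0.46 -0.08  1.04] 1 | 
0.08 0.6 30 [ 0.36 -1.3  -1.13] 1 | 0.08 0.6 45 [ 0.1  -1.03 -0.35] 1 | 0.08 0.6 60 [ 0.13 -0.72  0.2 ] 1 | 0.08 0.6 75 [ 0.28 -0.39  0.64] 1 | 0.08 0.6 90 [ 0.49 -0.03  1.05] 1 | 
0.08 0.62 30 [ 0.37 -1.25 -1.09] 1 | 0.08 0.62 45 [ 0.14 -0.99 -0.34] 1 | 0.08 0.62 60 [ 0.17 -0.68  0.2 ] 1 | 0.08 0.62 75 [ 0.31 -0.34  0.66] 1 | 0.08 0.62 90 [0.52 0.03 1.08] 1 | 
0.09 0.56 30 [ 0.29 -1.38 -1.16] 1 | 0.09 0.56 45 [-0.   -1.1  -0.32] 1 | 0.09 0.56 60 [ 0.04 -0.79  0.22] 1 | 0.09 0.56 75 [ 0.19 -0.47  0.64] 1 | 0.09 0.56 90 [ 0.4  -0.14  1.03] 1 | 
0.09 0.585 30 [ 0.3  -1.32 -1.1 ] 1 | 0.09 0.585 45 [ 0.05 -1.05 -0.31] 1 | 0.09 0.585 60 [ 0.0
[... 493 characters left out ...]
1 | 0.13 0.56 45 [-0.1  -1.04 -0.15] 1 | 0.13 0.56 60 [-0.02 -0.73  0.34] 1 | 0.13 0.56 75 [ 0.15 -0.41  0.75] 1 | 0.13 0.56 90 [ 0.37 -0.07  1.12] 1 | 
0.13 0.585 30 [ 0.11 -1.28 -0.87] 1 | 0.13 0.585 45 [-0.05 -0.99 -0.16] 1 | 0.13 0.585 60 [ 0.03 -0.68  0.34] 1 | 0.13 0.585 75 [ 0.2  -0.35  0.76] 1 | 0.13 0.585 90 [0.42 0.   1.15] 1 | 
0.13 0.6 30 [ 0.13 -1.25 -0.86] 1 | 0.13 0.6 45 [-0.02 -0.96 -0.16] 1 | 0.13 0.6 60 [ 0.06 -0.65  0.34] 1 | 0.13 0.6 75 [ 0.23 -0.31  0.77] 1 | 0.13 0.6 90 [0.45 0.05 1.17] 1 | 
0.13 0.62 30 [ 0.16 -1.2  -0.84] 1 | 0.13 0.62 45 [ 0.03 -0.92 -0.16] 1 | 0.13 0.62 60 [ 0.1  -0.6   0.34] 1 | 0.13 0.62 75 [ 0.27 -0.26  0.78] 1 | 0.13 0.62 90 [0.49 0.11 1.19] 1 |
```

```bash
python3 - <<'E'
from h import *
s=r.get_state()
W=lambda x,y:wray(s,180+x/3,90+y/3)
S=lambda x,y:ray('side',180+x/4,170+y/4); C=lambda x,y:ray('scene',185+x/4.4,145+y/4.2)
def tr(*rs):
    A=0;b=0
    for o,d in rs:
        d=d/np.linalg.norm(d);M=np.eye(3)-np.outer(d,d);A=A+M;b=b+M@o
    p=np.linalg.solve(A,b);return np.round(p,4),[round(float(np.linalg.norm(np.cross(p-o,d/np.linalg.norm(d)))),4) for o,d in rs]
print('disc top',tr(W(288,242),S(193,272),C(308,124)))
print('disc top',tr(W(288,242),S(193,272)))
print('lip end top',tr(W(289,180),S(257,272),C(286,155)), tr(W(289,180),S(257,272)))
for z in (.085,.09,.095): print(z,'disc ctr/lip end',wonz(s,276,170.7,z),wonz(s,276.3,150,z), 'width',np.linalg.norm(wonz(s,180+224/3,170.7,z)-wonz(s,180+353/3,170.7,z)),'len',np.linalg.norm(wonz(s,276,90+273/3,z)-wonz(s,276,150,z)))
for q in((262,162),(352,233)):
  pass
# rack top front edge: crop (140,35)->(600,30+)
a=wonz(s,180+140/3,90+30/3,.052);b=wonz(s,180+600/3,90+37/3,.052);print(a,b,np.degrees(np.arctan2((b-a)[1],(b-a)[0])))
E
```

```text
disc top (array([0.6076, 0.0821, 0.09  ]), [0.0003, 0.0001, 0.0003])
disc top (array([0.6074, 0.0823, 0.0901]), [0.0001, 0.0001])
lip end top (array([0.5734, 0.0776, 0.0912]), [0.0012, 0.001, 0.0009]) (array([0.5729, 0.0785, 0.0917]), [0.0009, 0.0009])
0.085 disc ctr/lip end [0.6178492  0.08367693 0.085     ] [0.58651768 0.07987948 0.085     ] width 0.031841330834715395 len 0.05061949219472879
0.09 disc ctr/lip end [0.60742015 0.08235411 0.09      ] [0.57760101 0.07873996 0.09      ] width 0.030304335778699745 len 0.048176067023677244
0.095 disc ctr/lip end [0.59699111 0.08103129 0.095     ] [0.56868435 0.07760045 0.095     ] width 0.02876734072268411 len 0.04573264185262581
[0.57923493 0.04521239 0.052     ] [0.56513484 0.14915986 0.052     ] 97.72481113735995
```

View pics/w2.png

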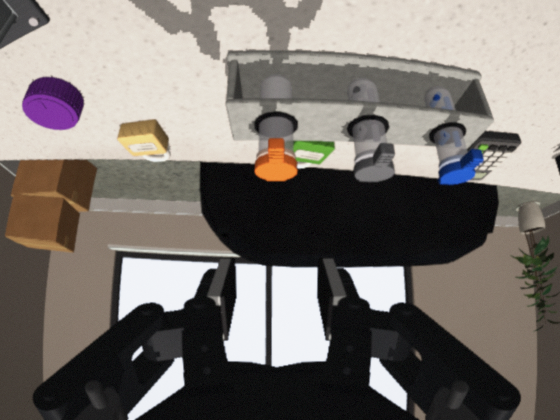

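```bash
python3 - <<'E'
from h import *
lip=np.array([.5847,.0793,.086]);Rt=pose(7.5,50)
print(cmd(lip-.057*Rt[:,0],Rt)); 
print(np.degrees(np.linalg.norm(0)))
E
```

```text
([11.2, 38.7, -0.2], [-0.1, -0.2, 13.9])
0.0
```

>>> play_rows --delta_pos '[[6,20,0],[11,39,0],[11,39,0],[11,39,0]]' --rotation '[[0,0,7],[0,0,14],[0,0,14],[0,0,14]]' --fingers '[36,36,36,36]' --squeeze 20

```text
t: 3.9
position: [0.5484, 0.0748, 0.1304]
orientation: [0.659, -0.257, -0.338, -0.62]
contact_force: [0.0, -0.5, -0.7]
width: 0.417
```

```bash
python3 - <<'E'
from h import *
s=r.get_state();print(s['t'],np.round(s['position'],4),np.round(s['qpos'],2))
x=R.from_quat(s['orientation']).as_matrix()[:,0];print(np.degrees(np.arcsin(-x[2])),np.degrees(np.arctan2(x[1],x[0])))
lip=np.array([.5847,.0793,.086]);Rt=pose(7.5,50)
print(cmd(lip+.003*Rt[:,0],Rt)); 
a=snap('wrist','w3.png')
E
```

```text
3.9 [0.5484 0.0748 0.1304] [ 0.14 -0.11 -0.95  0.03 -0.01  0.01]
49.93958347370556 7.187429337336041
([60.5, 0.6, -0.1], [-0.1, -0.2, 0.1])
```

View pics/w3.png

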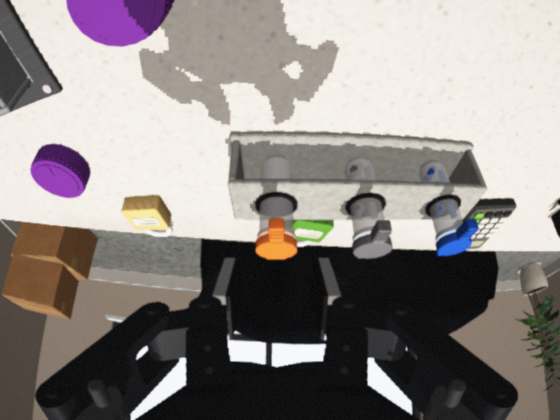

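The orange cap at (277,240) lies between the fingertips at (228,260) and (328,260). I advance and pinch.

>>> play_rows --delta_pos '[[25,0,0],[45,0,0],[60,0,0],[60,0,0],[60,0,0],[60,0,0],[60,0,0],[60,0,0],[60,0,0]]' --rotation '[[0,0,0],[0,0,0],[0,0,0],[0,0,0],[0,0,0],[0,0,0],[0,0,0],[0,0,0],[0,0,0]]' --fingers '[36,36,36,36,20,5,5,5,5]' --squeeze 25

```text
t: 5.08
position: [0.5854, 0.0793, 0.0843]
orientation: [0.659, -0.258, -0.338, -0.62]
contact_force: [-10.5, -3.2, 6.9]
width: 0.105
```

```bash
python3 - <<'E'
from h import *
s=r.get_state();print(s['t'],np.round(s['position'],4),np.round(s['qpos'],2),s['width']*85.4,s['contact_force'])
a=snap('wrist','w4.png');a=snap('side','sd4.png')
cv2.imwrite('pics/sd4c.png',cv2.resize(a[200:300,180:330,::-1],(800,533),interpolation=cv2.INTER_CUBIC))
E
```

```text
5.075 [0.5854 0.0793 0.0843] [ 0.14  0.06 -0.94 -0.13 -0.01  0.01] 8.93343245444388 [-10.50061381  -3.23595079   6.92869772]
```

View pics/sd4c.png

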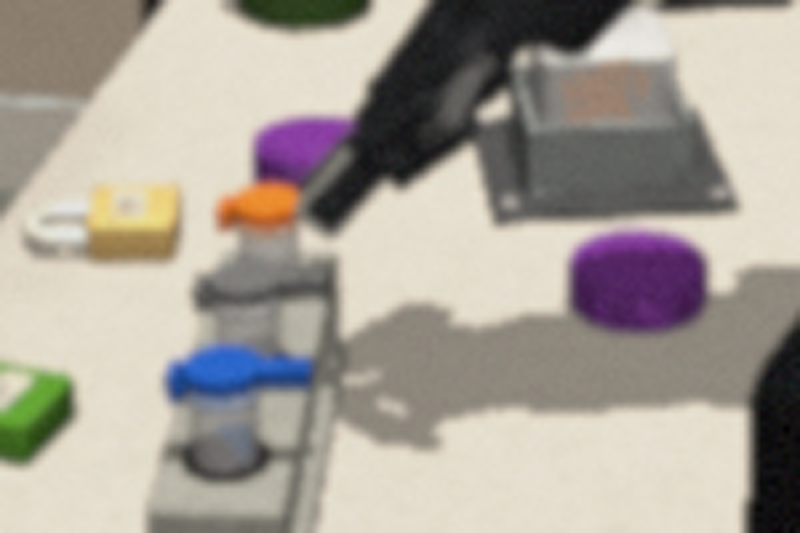

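View pics/w4.png

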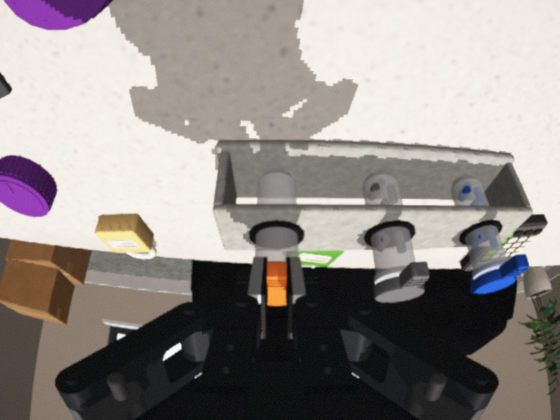

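The lip is pinched at about 9 mm opening. Next I compute the arc.

```bash
python3 - <<'E'
from h import *
s=r.get_state();H=np.array([.6263,.0848,.0855]);yaw=7.5;h=np.array([np.cos(np.radians(yaw)),np.sin(np.radians(yaw)),0])
off=None
for th in range(0,101,10):
    ph=50+min(th,90)*40/90; t=np.radians(th); lip=H+.042*(-h*np.cos(t)+np.array([0,0,np.sin(t)]))
    Rt=pose(yaw,ph)
    if off is None: off=np.array(s['position'])-lip; a=off@Rt[:,0]; print('off',off,a); 
    print(th,*cmd(lip+.001*Rt[:,0],Rt,s))
E
```

```text
off [ 7.86563338e-04 -6.12645885e-05 -1.21763939e-03] 0.001428893498564207
0 [-0.4, -0.2, 0.2] [-0.1, -0.2, 0.0]
10 [-5.6, -5.3, 0.2] [-0.1, -0.2, 4.5]
20 [-9.8, -11.2, 0.2] [-0.1, -0.2, 8.9]
30 [-12.9, -17.8, 0.2] [-0.2, -0.2, 13.3]
40 [-14.8, -24.8, 0.2] [-0.2, -0.2, 17.8]
50 [-15.5, -32.0, 0.2] [-0.2, -0.2, 22.2]
60 [-14.9, -39.2, 0.2] [-0.2, -0.2, 26.7]
70 [-13.0, -46.2, 0.2] [-0.2, -0.2, 31.1]
80 [-10.0, -52.8, 0.2] [-0.2, -0.2, 35.6]
90 [-5.8, -58.7, 0.3] [-0.2, -0.2, 40.0]
100 [-0.7, -63.9, 0.3] [-0.2, -0.2, 40.0]
```

>>> play_rows --delta_pos '[[-5.6,-5.3,0],[-9.8,-11.2,0],[-12.9,-17.8,0],[-14.8,-24.8,0],[-15.5,-32,0],[-14.9,-39.2,0]]' --rotation '[[0,0,4.5],[0,0,8.9],[0,0,13.3],[0,0,17.8],[0,0,22.2],[0,0,26.7]]' --fingers '[5,5,5,5,5,5]'

```text
t: 5.92
position: [0.6051, 0.0817, 0.1214]
orientation: [0.581, -0.404, -0.473, -0.525]
contact_force: [4.9, -1.1, -11.6]
width: 0.107
```

```bash
python3 - <<'E'
from h import *
s=r.get_state();print(s['t'],np.round(s['position'],4),np.round(s['qpos'],2),s['width']*85.4,s['contact_force'])
a=snap('side','sd5.png')
cv2.imwrite('pics/sd5c.png',cv2.resize(a[200:300,180:330,::-1],(800,533),interpolation=cv2.INTER_CUBIC))
H=np.array([.6263,.0848,.0855]);yaw=7.5;h=np.array([np.cos(np.radians(yaw)),np.sin(np.radians(yaw)),0])
for th in (60,70,80,90,100):
    ph=50+min(th,90)*40/90; t=np.radians(th); lip=H+.042*(-h*np.cos(t)+np.array([0,0,np.sin(t)]))
    Rt=pose(yaw,ph)
    print(th,*cmd(lip+.001*Rt[:,0],Rt,s))
E
```

```text
5.925 [0.6051 0.0817 0.1214] [ 0.14  0.28 -0.26  0.8  -0.    0.01] 9.145965966099054 [  4.85092801  -1.14401959 -11.59891243]
60 [0.7, -0.6, 0.3] [-0.2, -0.2, -0.2]
70 [-0.8, -7.6, 0.3] [-0.2, -0.1, 4.3]
80 [-1.1, -14.9, 0.3] [-0.2, -0.1, 8.7]
90 [-0.0, -22.1, 0.4] [-0.2, -0.1, 13.2]
100 [2.2, -29.0, 0.4] [-0.2, -0.1, 13.2]
```

View pics/sd5c.png

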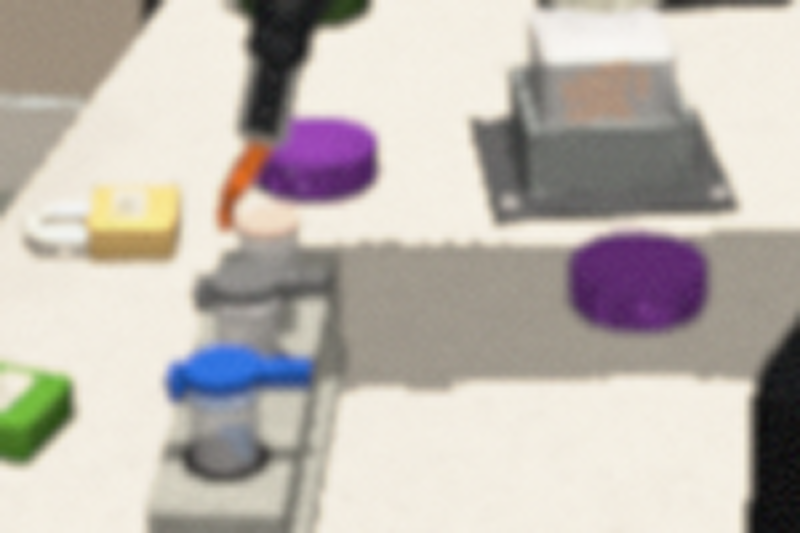

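The cap is at about 60° open, at crop (240,185), and still pinched. I continue to 95°.

>>> play_rows --delta_pos '[[-0.8,-7.6,0],[-1,-14.9,0],[0,-22.1,0],[1,-26,0],[1,-26,0],[1,-26,0]]' --rotation '[[0,0,4.3],[0,0,8.7],[0,0,13],[0,0,13],[0,0,13],[0,0,13]]' --fingers '[5,5,5,5,5,5]'

```text
t: 6.72
position: [0.6312, 0.0849, 0.1269]
orientation: [0.531, -0.468, -0.53, -0.467]
contact_force: [-1.1, -2.4, -10.8]
width: 0.103
```

```bash
python3 - <<'E'
from h import *
s=r.get_state();print(s['t'],np.round(s['position'],4),np.round(s['qpos'],2),s['width']*85.4,s['contact_force'])
a=snap('side','sd6.png')
cv2.imwrite('pics/sd6c.png',cv2.resize(a[200:300,180:330,::-1],(800,533),interpolation=cv2.INTER_CUBIC))
E
```

```text
6.725 [0.6312 0.0849 0.1269] [ 0.13  0.53  0.16  1.2  -0.    0.01] 8.792265892572502 [ -1.10179822  -2.44519601 -10.80374972]
```

View pics/sd6c.png

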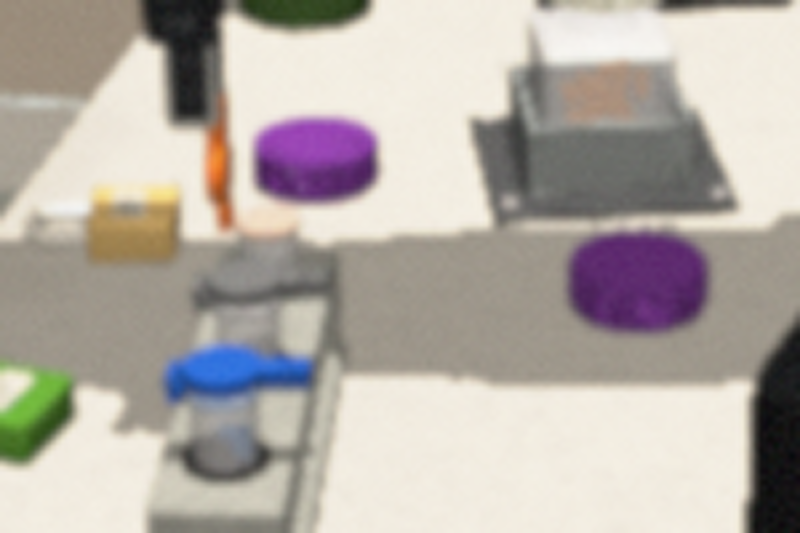

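The cap is upright, with its top leaning slightly back at crop (220,95). I release it, retreat upward and move over the jar.

>>> play_rows --delta_pos '[[0,0,0],[0,0,0],[-1,0,0],[-25,0,0],[-60,0,0],[-110,0,0],[-150,0,0],[-150,0,0]]' --rotation '[[0,0,0],[0,0,0],[0,0,0],[0,0,0],[0,0,0],[0,0,0],[0,0,0],[0,0,0]]' --fingers '[25,34,34,34,34,34,50,85]'

```text
t: 7.78
position: [0.6324, 0.0854, 0.2803]
orientation: [0.533, -0.466, -0.529, -0.469]
contact_force: [0.1, -0.2, -0.9]
width: 0.778
```

```bash
python3 - <<'E'
from h import *
s=r.get_state();print(s['t'],np.round(s['position'],4),np.round(s['qpos'],2),s['width']*85.4,s['contact_force'])
a=snap('side','sd7.png');b=snap('wrist','w7.png')
cv2.imwrite('pics/sd7c.png',np.hstack([cv2.resize(a[200:300,180:330,::-1],(480,320),interpolation=cv2.INTER_CUBIC),cv2.resize(b[:,:,::-1],(310,320))]))
print(cmd([.48,-.16,.24],pose(-18.5,90),s))
E
```

```text
7.775 [0.6324 0.0854 0.2803] [ 0.14  0.52  0.54  1.58 -0.    0.01] 66.422603144259 [ 0.14488368 -0.15625696 -0.91751037]
([39.6, 182.4, -224.2], [25.7, -0.0, 0.4])
```

View pics/sd7c.png

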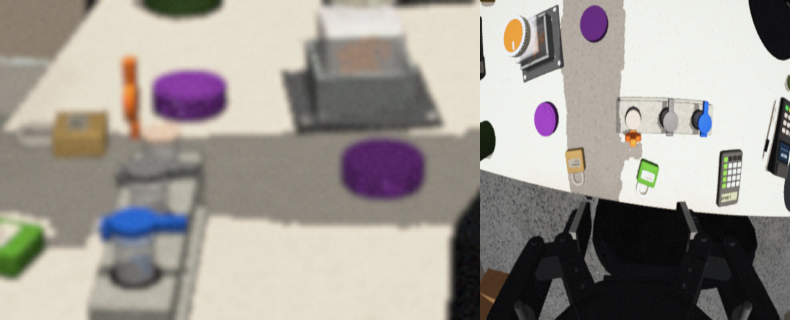

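```bash
python3 - <<'E'
from h import *
s=r.get_state();print(cmd([.48,-.165,.26],pose(7.5,90),s))
E
```

```text
([17.0, 181.7, -229.2], [-0.3, -0.1, 0.1])
```

>>> play_rows --delta_pos '[[4,36,-46],[8,72,-92],[12,109,-138],[17,145,-184],[17,182,-229],[17,182,-229],[17,182,-229]]' --rotation '[[0,0,0],[0,0,0],[0,0,0],[0,0,0],[0,0,0],[0,0,0],[0,0,0]]' --fingers '[85,85,85,85,85,85,85]'

```text
t: 8.75
position: [0.4794, -0.1647, 0.2593]
orientation: [0.531, -0.468, -0.53, -0.467]
contact_force: [1.1, 0.7, -0.4]
width: 0.994
```

```bash
python3 - <<'E'
from h import *
s=r.get_state();print(s['t'],np.round(s['position'],4),np.round(s['qpos'],2),np.round(s['orientation'],4).tolist())
im=snap('wrist','w8.png')
hsv=cv2.cvtColor(im[:,:,::-1].copy(),cv2.COLOR_BGR2HSV);m=cv2.inRange(hsv,(6,120,120),(20,255,255))
n,l,st,c=cv2.connectedComponentsWithStats(m)
for i in range(1,n):
    if st[i,4]>100: print(st[i],c[i],wonz(s,*c[i],.117), wonz(s,st[i,0],c[i][1],.117),wonz(s,st[i,0]+st[i,2],c[i][1],.117))
E
```

```text
8.75 [ 0.4794 -0.1647  0.2593] [-0.33  0.22  0.05  1.4  -0.   -0.46] [0.5308, -0.4677, -0.53, -0.4674]
[ 246  190   53   50 2065] [271.83002421 213.99757869] [ 0.49584557 -0.16655168  0.117     ] [ 0.49888036 -0.19028464  0.117     ] [ 0.49267326 -0.14163962  0.117     ]
```

View pics/w8.png

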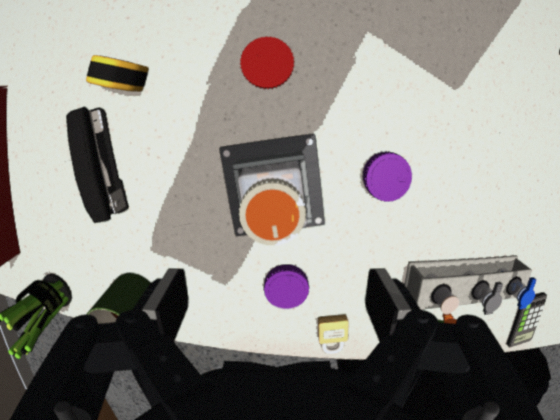

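The jar cap's disc centre is at pixel (272,214), which gives (0.4958, -0.1666), matching the first triangulation. I descend around it.

```bash
python3 - <<'E'
from h import *
print(cmd([.4957,-.1665,.083],pose(7.5,90)))
E
```

```text
([176.4, -15.4, -4.1], [-0.2, -0.1, 0.0])
```

>>> play_rows --delta_pos '[[40,-15,-4],[90,-15,-4],[120,-15,-4],[150,-15,-4],[176,-15,-4],[176,-15,-4],[176,-15,-4]]' --rotation '[[0,0,0],[0,0,0],[0,0,0],[0,0,0],[0,0,0],[0,0,0],[0,0,0]]' --fingers '[85,85,85,85,85,85,85]'

```text
t: 9.68
position: [0.4959, -0.166, 0.0842]
orientation: [0.532, -0.467, -0.53, -0.467]
contact_force: [0.4, 0.1, 0.8]
width: 0.997
```

```bash
python3 - <<'E'
from h import *
s=r.get_state();print(s['t'],np.round(s['position'],4),np.round(s['qpos'],2),s['contact_force'],s['width'])
im=snap('wrist','w9.png');a=snap('side','sd9.png')
cv2.imwrite('pics/sd9c.png',cv2.resize(a[130:260,230:380,::-1],(700,606),interpolation=cv2.INTER_CUBIC)[:600])
E
```

```text
9.675 [ 0.4959 -0.166   0.0842] [-0.32  0.33 -0.26  0.98 -0.   -0.45] [0.38815652 0.06024211 0.83692919] 0.9967285443013096
```

View pics/w9.png

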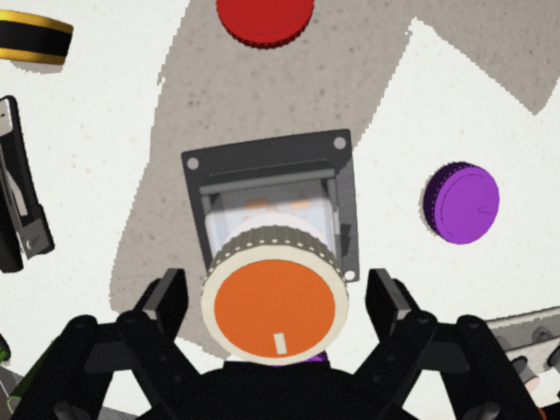

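View pics/sd9c.png

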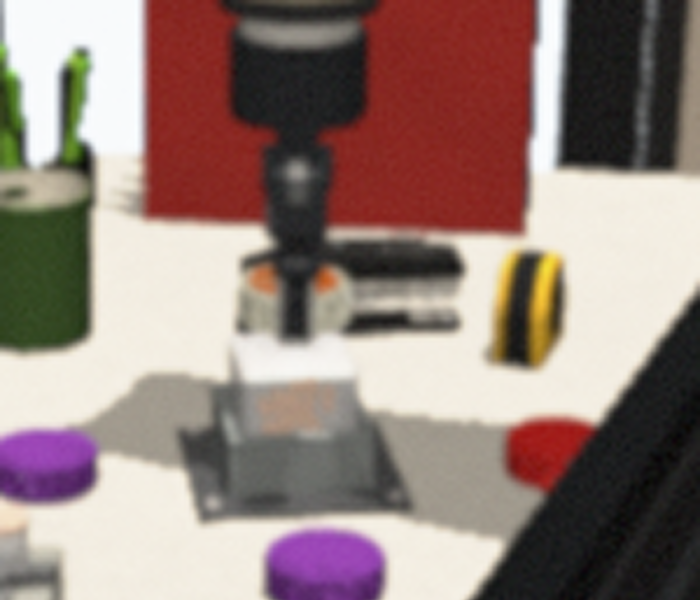

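The cap is centred between the pads, whose tips are near its lower rim. I close on it.

>>> play_rows --delta_pos '[[0,0,0],[0,0,0],[0,0,0],[0,0,0],[0,0,0],[0,0,0]]' --rotation '[[0,0,0],[0,0,0],[0,0,0],[0,0,0],[0,0,0],[0,0,0]]' --fingers '[70,60,50,50,50,50]' --squeeze 60

```text
t: 10.52
position: [0.4968, -0.1668, 0.0856]
orientation: [0.532, -0.467, -0.529, -0.467]
contact_force: [-1.3, 0.0, 9.9]
width: 0.706
```

```bash
python3 - <<'E'
from h import *
s=r.get_state();print(s['t'],np.round(s['position'],4),np.round(s['qpos'],2),s['contact_force'],s['moment'],s['width']*85.4)
E
```

```text
10.525 [ 0.4968 -0.1668  0.0856] [-0.32  0.33 -0.26  0.98 -0.   -0.45] [-1.33381954  0.04182375  9.86028125] [-0.0977168   0.33185799 -0.0050005 ] 60.300746446781766
```

>>> play_rows --delta_pos '[[0,0,0],[0,0,0],[0,0,0],[-0.3,0,0],[-0.6,0,0],[-0.6,0,0]]' --rotation '[[-5,0,0],[-10,0,0],[-15,0,0],[-20,0,0],[-25,0,0],[-30,0,0]]' --fingers '[50,50,50,50,50,50]'

```text
t: 11.28
position: [0.4973, -0.167, 0.087]
orientation: [0.636, -0.313, -0.632, -0.313]
contact_force: [-0.9, -0.1, 8.4]
width: 0.713
```

```bash
python3 - <<'E'
from h import *
s=r.get_state();print(s['t'],np.round(s['position'],4),np.round(s['qpos'],2),s['contact_force'],s['moment'],s['width']*85.4)
R0=R.from_quat(s['orientation']).as_matrix();print(np.degrees(np.arctan2(-R0[1,1],-R0[0,1])),R0[:,0])
im=snap('wrist','w10.png');im=snap('scene','s10.png')[195:285,270:370,::-1]
cv2.imwrite('pics/s10c.png',cv2.resize(im,(660,594),interpolation=cv2.INTER_CUBIC))
E
```

```text
11.275 [ 0.4973 -0.167   0.087 ] [-0.32  0.33 -0.25  0.98 -0.   -0.98] [-0.8895476  -0.09223462  8.41591901] [ 0.22833955  0.20276419 -0.07191759] 60.8845460457089
37.44363823496935 [ 0.00540837 -0.0027251  -0.99998166]
```

View pics/w10.png

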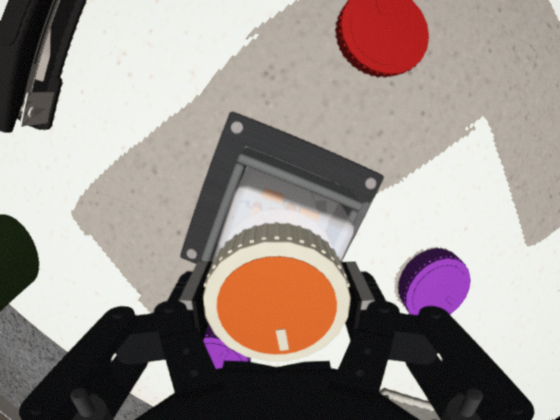

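View pics/s10c.png

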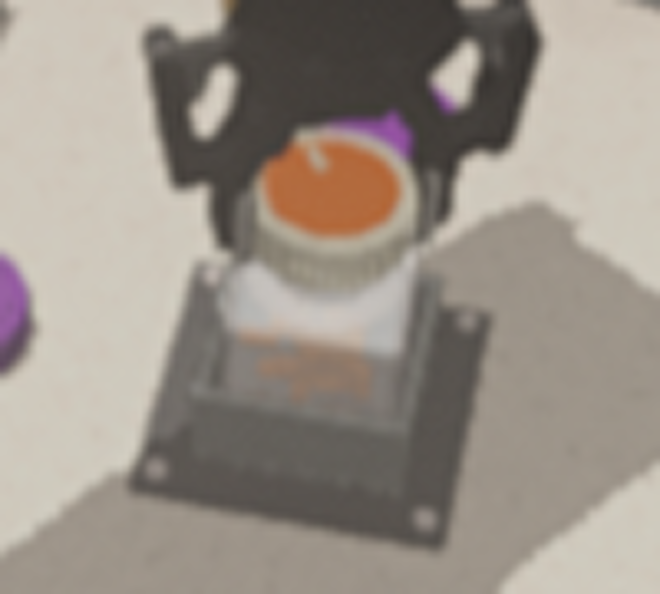

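The cap's white mark stays fixed relative to the gripper, at (281,340) against (280,342) before, and the jar is still aligned with its well. I continue.

>>> play_rows --delta_pos '[[0,0,0],[-0.3,0,0],[-0.6,0,0],[-0.8,0,0],[-0.8,0,0],[-0.8,0,0],[-0.8,0,0],[-0.8,0,0]]' --rotation '[[-5,0,0],[-10,0,0],[-15,0,0],[-20,0,0],[-25,0,0],[-30,0,0],[-34,0,0],[-34,0,0]]' --fingers '[50,50,50,50,50,50,50,50]'

```text
t: 12.38
position: [0.4975, -0.1669, 0.0886]
orientation: [0.7, -0.114, -0.696, -0.113]
contact_force: [-3.4, 1.3, 9.7]
width: 0.71
```

```bash
python3 - <<'E'
from h import *
s=r.get_state();print(s['t'],np.round(s['position'],4),np.round(s['qpos'],2),s['contact_force'],s['moment'],s['width']*85.4)
R0=R.from_quat(s['orientation']).as_matrix();print(np.degrees(np.arctan2(-R0[1,1],-R0[0,1])),R0[:,0])
im=snap('wrist','w11.png');im=snap('scene','s11.png')[195:285,270:370,::-1]
cv2.imwrite('pics/s11c.png',cv2.resize(im,(660,594),interpolation=cv2.INTER_CUBIC))
E
```

```text
12.375 [ 0.4975 -0.1669  0.0886] [-0.32  0.33 -0.25  0.98 -0.   -1.57] [-3.446178    1.3214006   9.65583903] [0.39465571 0.65954535 0.08017374] 60.63164734526265
71.50108211564087 [ 0.00624939 -0.00274282 -0.99997671]
```

View pics/w11.png

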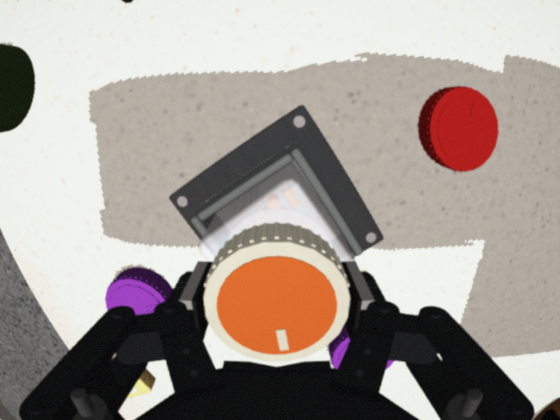

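View pics/s11c.png

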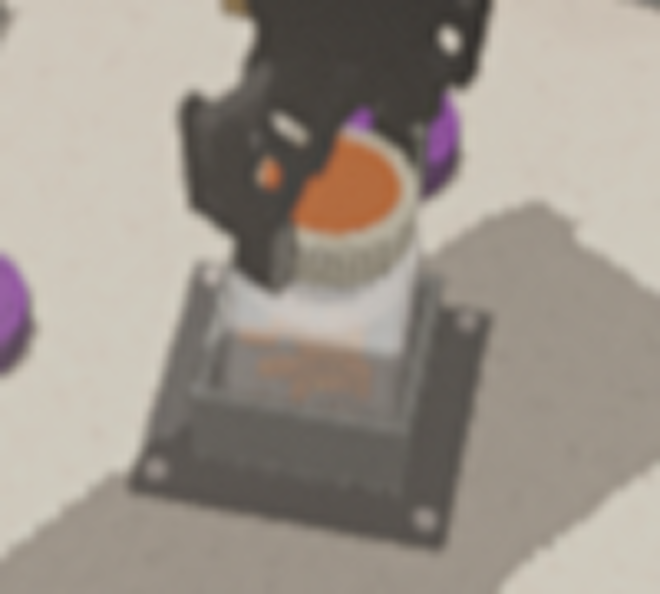

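The cap has turned 64° in all without slipping, and the turning moment is down to 0.08 N m. As a test I lift 5 mm and check the force.

>>> play_rows --delta_pos '[[-1.5,0,0],[-3,0,0],[-5,0,0],[-5,0,0]]' --rotation '[[0,0,0],[0,0,0],[0,0,0],[0,0,0]]' --fingers '[50,50,50,50]'

```text
t: 12.98
position: [0.4974, -0.167, 0.0937]
orientation: [0.7, -0.115, -0.696, -0.113]
contact_force: [-1.5, 0.1, 1.0]
width: 0.713
```

```bash
python3 - <<'E'
from h import *
s=r.get_state();print(s['t'],np.round(s['position'],4),s['contact_force'],s['moment'],s['width']*85.4)
a=snap('side','sd12.png')
A=cv2.imread('pics/sd9.png')
cv2.imwrite('pics/sd12c.png',np.hstack([cv2.resize(i[170:250,255:330],(375,400),interpolation=cv2.INTER_CUBIC) for i in(A,a[:,:,::-1])]))
E
```

```text
12.975 [ 0.4974 -0.167   0.0937] [-1.52792534  0.12624492  1.04678102] [ 0.12352988  0.31574417 -0.06479865] 60.893937753137465
```

View pics/sd12c.png

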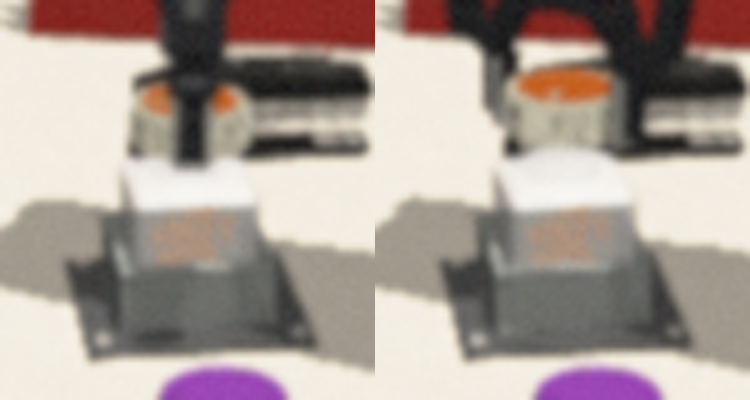

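The cap is free and the jar hasn't moved. I lift by about 40 mm.

>>> play_rows --delta_pos '[[-8,0,0],[-18,0,0],[-30,0,0],[-38,0,0],[-40,0,0],[-40,0,0],[-40,0,0],[-40,0,0]]' --rotation '[[0,0,0],[0,0,0],[0,0,0],[0,0,0],[0,0,0],[0,0,0],[0,0,0],[0,0,0]]' --fingers '[50,50,50,50,50,50,50,50]'

```text
t: 14.02
position: [0.497, -0.1668, 0.1333]
orientation: [0.7, -0.115, -0.696, -0.113]
contact_force: [-0.3, -0.9, -0.2]
width: 0.71
```

```bash
python3 - <<'E'
from h import *
s=r.get_state();print(s['t'],np.round(s['position'],4),s['contact_force'],s['moment'],s['width']*85.4,R.from_quat(s['orientation']).as_matrix()[:,0])
a=snap('side','sd13.png')
cv2.imwrite('pics/sd13c.png',cv2.resize(a[150:290,190:350,::-1],(686,600),interpolation=cv2.INTER_CUBIC))
b=snap('scene','s13.png')
cv2.imwrite('pics/s13c.png',cv2.resize(b[145:285,185:365,::-1],(771,600),interpolation=cv2.INTER_CUBIC))
E
```

```text
14.025 [ 0.497  -0.1668  0.1333] [-0.29027899 -0.91097045 -0.18804474] [0.00436653 0.01260329 0.04623439] 60.63791125652533 [ 0.00565557 -0.00260871 -0.9999806 ]
```

View pics/sd13c.png

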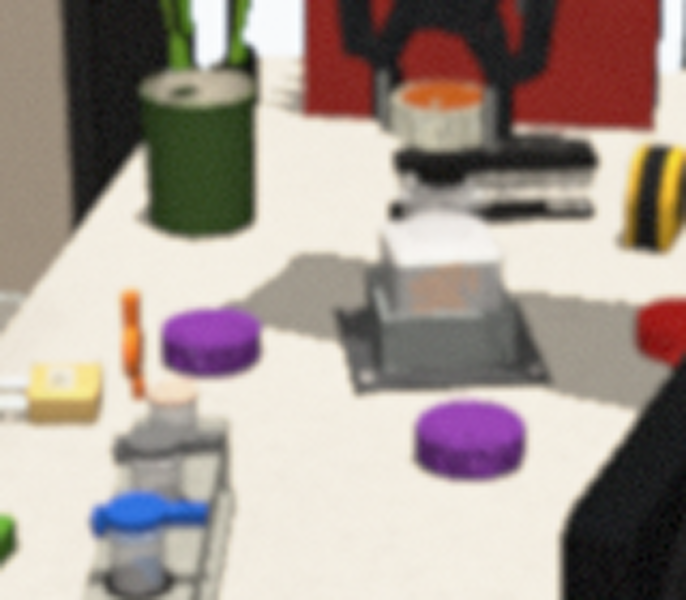

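View pics/s13c.png

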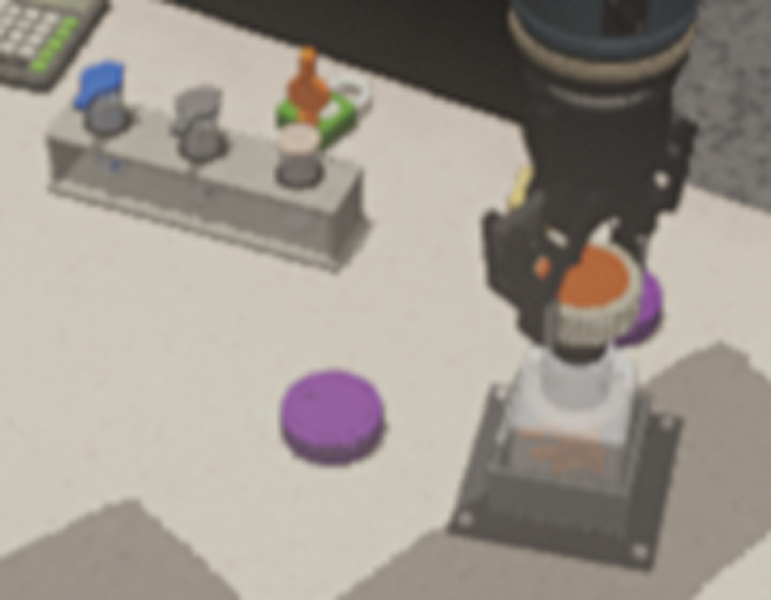

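The cap is held over the neck, the orange lid is upright, and blue and grey are shut. Last, I check the cap's height.

```bash
python3 - <<'E'
from h import *
print(293.1,172.6,[ (z,np.round(proj('side',[.4966,-.1667,z]),1)) for z in(.15,.155,.16,.165,.17)])
# dot: initial disc check
print(293.5,189.1,np.round(proj('side',[.4966,-.1667,.117]),1))
# mouth z + seating: bottom rim
E
```

```text
293.1 172.6 [(0.15, array([293.1, 178.2])), (0.155, array([293.1, 176.4])), (0.16, array([293.1, 174.5])), (0.165, array([293.1, 172.6])), (0.17, array([293.2, 170.7]))]
293.5 189.1 [292.9 190.4]
```

```bash
python3 -c "
from plant import r
print(r.finish_job()); s=r.get_state(); print(s['t'],s['position'],s['width'])"
```

```text
the job is handed in; nothing more can be done
None
the job is handed in; nothing more can be done
```

The job is handed in at about 14 s. The hand-in gave no verdict, so this rests on my own checks.

- **Orange cap:** I pinched its lip and swung it to about 90°, past the 72° needed, then let go. In the last side and scene pictures it still stands upright, and the blue and grey caps look shut.
- **Jar cap:** I turned it about 64° anticlockwise. The mark on the cap showed no slip in the grip, and the turning moment had fallen to about 0.08 N m.
- **Lift:** A 5 mm test lift took no jar weight and the jar stayed in its well, so I raised the cap a further 40 mm, straight up.
- **Final hold:** The cap is still gripped at 61 mm opening with the 60 N squeeze setting. It is level to within about 0.01 rad and about 1 mm off the jar's axis. Its rim is roughly 29 to 31 mm above the mouth, from the side picture and the arm's height.

**What went wrong:** The first low approach to the orange lip ran into joint 3's limit without touching anything, so I approached at 50° instead. No check disagreed at the end, and in the last pictures I saw no other object displaced.

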